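# Jack up the microscope riser and hold it

## Task

Drop the longer steel pin end-down into the socket of the little lever jack's saddle, then set the jack flat on the table under the microscope riser so that the pin stands centred beneath the boss on the lift pad, handle still up. Give the pump handle one full trial stroke, so the pad goes up, and let the handle come right back up; then press it fully down again and finish while still holding it down, so that the jack alone keeps the riser raised. Leave the short pin, jar, dish and ruler where they are.

Things in the scene. Friction and masses are not known exactly. Their poses are not given: they have to be found in the camera images.
- jack: Loose lever jack, about 0.9 kg. Origin: underside of its base plate, midway between two grey cheeks; x runs from the pump handle (-x) to the saddle (+x), z up. Base plate 275 x 80 x 10 mm, from x = -155 to +120 mm. Saddle: steel block 28 x 28 mm, centred at x = +95 mm, with a round socket in its top. The handle pivots between the cheeks, 60 mm above the table.
- jack_grip (a point): Middle of the jack's two upright cheeks, 50 mm straight above the jack's origin. The cheeks are 40 mm long along the jack's x, stand from the base plate (10 mm) up to 86 mm above the table, and measure 52 mm over their outer faces along the jack's y: grip them across y, from above, to carry or slide the jack.
- socket (a point): Centre of the floor of the saddle's socket (16 mm bore, 32 mm deep, open upwards, 2 mm chamfer). With the handle up the floor lies 30 mm and the saddle's top 62 mm above the table; both rise 26 mm over a full handle stroke.
- handle (a joint): Pump handle angle in rad: 0 = up (sprung back), 0.28 = fully down at its stop, where the handle is level. It springs up when let go. Pressing it all the way takes 2 to 3 N unloaded and 6 to 9 N at its pad with the riser on the jack. The saddle rises 93 mm per rad.
- handle_pad (a point): Middle of the top face of the black rubber press pad (34 x 44 mm) at the end of the pump handle, 130 mm from the pivot. Handle up: about 123 mm behind the jack's origin and 103 mm above the table. Handle down: 130 mm behind and 67 mm above.
- long_pin: The longer of two plain steel pins: 14 mm diameter, 75 mm long, about 85 g, loose, starting upright in an outer hole of the rack. Origin: centre of its lower end; z along the pin.
- long_pin_top (a point): Centre of the long pin's upper end.
- short_pin: The short steel pin, 14 mm diameter, 45 mm long, upright in the other outer hole of the rack; too short for the job, leave it. Origin: centre of its lower end.
- rack: Fixed light-wood block 170 x 50 x 35 mm with three holes in a row along its x, 60 mm apart (16 mm bore, floors 10 mm above the table, 25 mm deep); the middle one is empty. Origin: centre of its underside.
- riser: Hinged plywood riser with a stereo microscope (1.8 to 2.6 kg), foot fixed to the table. Origin: on the table straight below the lift point; x points in under the deck to the rear hinge: the jack comes in from -x. Deck 240 mm wide, underside 114 and top 132 mm high, front edge at x = 35 mm. Microscope from x = 100 mm on, 0.43 m high. Foot plate, 6 mm thick, from x = 40 mm on.
- lift_point (a point): Middle of the flat underside of the steel lift pad that sticks out of the deck's front (40 mm wide, from riser x = 35 to -20 mm), 114 mm above the table; a round boss 18 mm across on the pad's top marks it. With the long pin seated and handle up, the pin's top is 105 mm high, 9 mm below it.
- deck (a joint): Tilt of the riser deck in rad about its rear hinge, 265 mm behind the lift point: 0 = down, grows as the lift pad goes up; a full stroke gives about 0.064 (17 mm at the pad).
- jar: Bystander: glass jar, 60 mm across, 90 mm high. Origin: centre of its underside.
- dish: Bystander: flat white dish, 80 mm across, 16 mm high. Origin: centre of its underside.
- ruler: Bystander: wooden ruler 30 x 200 x 5 mm. Origin: centre of its underside.

How it is judged:
On the way, in this order (a step that is already met when the one before it is completed fails the run):
1. the long pin stands in the saddle's socket, down on its floor (horizontal distance between long_pin and socket below 0.005 m and z of long_pin in the frame of socket below 0.005 m and angle between long_pin's own z axis and vertical below 0.15 rad), for 0.2 s.
2. the jack stands flat with the pin beneath the lift point, handle up (all of step 1 and height (world z) of jack below 0.005 m and angle between jack's own z axis and vertical below 0.05 rad and horizontal distance between long_pin_top and lift_point below 0.012 m and value of joint handle below 0.045 rad), for 0.3 s.
3. one full trial stroke raises the pad (all of step 1 and horizontal distance between long_pin_top and lift_point below 0.012 m and value of joint handle above 0.235 rad and value of joint deck above 0.035 rad and contact force between long_pin and riser above 2 N), for 0.1 s.
4. the handle comes right back up (all of step 1 and horizontal distance between long_pin_top and lift_point below 0.012 m and value of joint handle below 0.045 rad), for 0.1 s.
At the end, for the whole second after the job is handed in: Gripper presses the handle down (over 0.235 rad, 1 N); deck tilted over 0.035 rad and resting on the long pin (over 2 N); pin seated (5 mm) and upright, its top within 12 mm of the lift point sideways; jack flat and still; robot touches neither riser nor pin (all of step 3 and height (world z) of jack below 0.005 m and angle between jack's own z axis and vertical below 0.05 rad and contact force between each of the arm, the fingers and riser below 0.5 N and contact force between the fingers and jack above 1 N and contact force between the fingers and long_pin below 0.5 N and linear speed of jack below 0.02 m/s); the arm keeps its last pose, push and grip.
It fails at once if the short pin is moved more than 20 mm (distance of short_pin from where it was at the start of the episode above 0.02 m).
It fails at once if the jar is moved more than 30 mm (distance of jar from where it was at the start of the episode above 0.03 m).
It fails at once if the dish is moved more than 30 mm (distance of dish from where it was at the start of the episode above 0.03 m).
It fails at once if the ruler is moved more than 30 mm (distance of ruler from where it was at the start of the episode above 0.03 m).
It also fails if it takes over 72 s, if anything falls off the work surface, if the arm or the gripper's body presses on something with over 40 N, if the wrist force passes 120 N, or if a joint passes its speed limit or range.

## Robot

A 6-joint arm with a two-finger parallel gripper is mounted at the origin on the work surface. World frame = base frame: x ahead of the robot, y to its left, z up, the work surface at z = 0. Lengths are in m, angles in rad, forces in N, time in s.
With the tool pointing down it reaches from about 0.4 to 0.925 m from the base axis. Payload 12.5 kg.
Tool frame: the origin (TCP) lies where the fingers leave the gripper's body, on its centre line; the fingertips stand manip.tip_reach ahead of it and the grasp point (between the pads) lies 59 mm ahead of it (manip.tip_reach is the distance from the TCP to the fingertips, in m); z points along the fingers, x is the direction in which the jaws open and shut, and the axes are right-handed (so a half turn about z gives the same grasp; the last joint's range is limited). The gripper opens to 95 mm and grips with 3 to 60 N. Pads are 20 mm wide; open, the fingers measure 119 mm over their backs; the gripper's body (75 mm by 180 mm) begins 59 mm behind the grasp point.
Start: joints at [-1.215, 0.491, 1.559, -0, 1.092, -0.106], TCP at [0.278, -0.56, 0.292] pointing down, gripper open.
Joint ranges: [-3.1, 3.1], [-0.84, 2.19], [0.05, 2.79], [-1.13, 4.28], [0.06, 2.93], [-2.69, 2.69]. Speed limits (rad/s): [2.22, 2.22, 2.79, 3.14, 3.14, 3.14].

## Interface

Orientations are given as a rotation vector (axis times angle).
In Python, from station import manip, grab_frame, camera_info, spotter gives the robot as it stands. The module is installed in compiled form; this text tells all that it offers.
- The arm moves only by the tool step_arm, never from a script. Its argument "moves" is text: rows parted by semicolons, each of 7 numbers parted by spaces: the shift along the tool's x, y, z in cm, then the turn, a rotation vector about the tool's x, y, z in rad, then the closure in counts, from 0 (fully open) to 255 (shut). A call has 1 to 12 rows; each row shifts and turns the commanded pose from where the row before left it, along the tool's axes as they then stand; what a row does not reach is not made up. A row lasts 1/8 s, in which the tool goes at most 62.5 mm and 10.7 degrees, less where a joint would pass 70% of its speed; a pose out of reach is approached as far as the arm can. A call is refused whole if a number of a shift passes 6.25 or a number of a turn 0.188, either way. A call with a gripper value outside its range is refused whole. The fingers move at their own pace and stop on an object; "squeeze" is the grip in N (left out, the last holds). Time passes only in rows, so rows that do not move let the fingers close. It gives the time, the measured TCP pose, the force and the opening at its end, in the units of the state.
- manip.observe(): the state, without advancing time (a new reading comes with each control period).
- grab_frame(name): name is "scene" or "top" or "wrist"; returns the picture (400x640x3 uint8, red, green, blue); there is no depth.
- camera_info(name): a dict with "camera_matrix" (3x3 intrinsics, pixels), "position" and "orientation" of the camera in the world. Camera axes: x right, y up, looking along -z (the intrinsics and any distortion apply to the point x, -y, -z); pixel columns grow to the right and rows downward; lengths in m; the calibration is good to about 2 mm. The wrist camera is an equidistant fisheye: a pixel r from the principal point sees the ray r / f radians off the axis. A picture is of the moment at which its call begins: read the wrist's pose just before it. camera_info takes no time and is no camera call; for the wrist camera it gives the pose at the moment of the call.
- manip.job_done(): hands the job in, once; it reports no verdict.
Trained networks look in the newest picture that a camera, given by its name, has taken for a name from the list of things; names that differ only in an ending like _2 or _b are one class to them, and where a whole thing is asked for, a point or a joint stands for the part that bears it (a point fixed in the world has none). Each returns a list of dicts, best first, with "score" (0 to 1); they miss things now and then, are a little off and sometimes report something else, mostly with a low value. They report only what shows in the picture. A call takes as long as a camera call.
- spotter.masks_of(camera, target): "mask" (400x640 bool, what is visible of it) and "bbox" ([left, top, right, bottom] in pixels, round what is visible of it).
The state is a dict: "time_s": time; "q": joint angles; "qvel": joint speeds; "joint_torque": joint torques, N m; "eef_pos": TCP position; "eef_rot": TCP orientation; "force": force on the tool from outside, world axes, zero at the start; "moment": the same for the moment, N m; "width": opening from 0.0 (shut) to 1.0 (fully open).
Only numpy, scipy, OpenCV 4.12 (cv2) and the standard library are available. Lean on these libraries where they do the work, as an engineer would, in place of code of your own. Each camera call takes 0.05 s, during which the arm holds its last target.

## Working session

There is one attempt and no reset: what is moved stays moved. The work goes in short steps, Python scripts to look and compute and a tool call to move; the robot and the scene stay as the last step left them, time stands still between calls to the robot, and variables do not carry over. Pictures are saved under pics/ and viewed, and the job is handed in when it is done.

Besides the shell and the picture viewer there is one more tool, called after "Emit:" in YAML: its name, and indented under it one key for each argument. step_arm: Moves the arm, as the interface text tells. Its arguments: {"type":"object","properties":{"moves":{"type":"string"},"squeeze":{"type":"number"}},"required":["moves"]}

```bash
mkdir -p pics; ls; python3 - <<'E'
from station import manip, grab_frame, camera_info, spotter
import cv2
print(manip.observe(), manip.tip_reach)
for n in ["scene","top","wrist"]:
    im=grab_frame(n); cv2.imwrite(f"pics/{n}0.png",im[:,:,::-1]); print(n,camera_info(n))
E
```

```text
pics
{'time_s': 0.0, 'q': array([-1.21460062e+00,  4.91559494e-01,  1.55947933e+00, -2.18407808e-05,
        1.09166517e+00, -1.05585734e-01]), 'qvel': array([-4.00713494e-04,  3.62811915e-04, -2.92011479e-04,  3.89680616e-04,
       -3.31890314e-04,  1.45878523e-05]), 'joint_torque': array([ 2.98866384e-03, -6.12643147e+01, -2.58182645e+01,  6.94364123e-02,
        4.82151029e-02, -9.88416423e-05]), 'eef_pos': array([ 0.27843218, -0.55937054,  0.29165145]), 'eef_rot': array([-2.67029779e+00,  1.65376148e+00,  1.39734101e-03]), 'force': array([ 0.72161896, -0.39792156, -0.50185812]), 'moment': array([-0.01644178,  0.00624091, -0.02602184]), 'width': 0.9992439861370229} 0.0776
scene {'camera_matrix': array([[409.06380288,   0.        , 321.37780008],
       [  0.        , 409.06380288, 197.42169638],
       [  0.        ,   0.        ,   1.        ]]), 'position': array([ 1.31563966, -0.27058051,  1.08785993]), 'orientation': array([0.61105268, 0.36195664, 1.06468149])}
top {'camera_matrix': array([[362.56335069,   0.        , 320.28034548],
       [  0.        , 362.56335069, 196.931438  ],
       [  0.        ,   0.        ,   1.        ]]), 'position': array([0.52350974, 0.08790143, 1.07032498]), 'orientation': array([ 0.08358517, -0.07963263, -1.57484582])}
wrist {'camera_matrix': array([[309.70691629,   0.        , 319.16012241],
       [  0.        , 309.70691629, 201.68478391],
       [  0.        ,   0.        ,   1.        ]]), 'position': array([ 0.34915852, -0.52449668,  0.38358847]), 'orientation': array([-0.25464837,  0.15946859, -1.10190471])}
```

View pics/scene0.png

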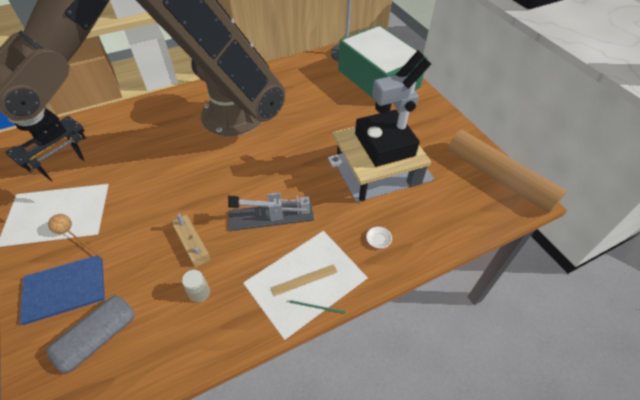

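View pics/top0.png

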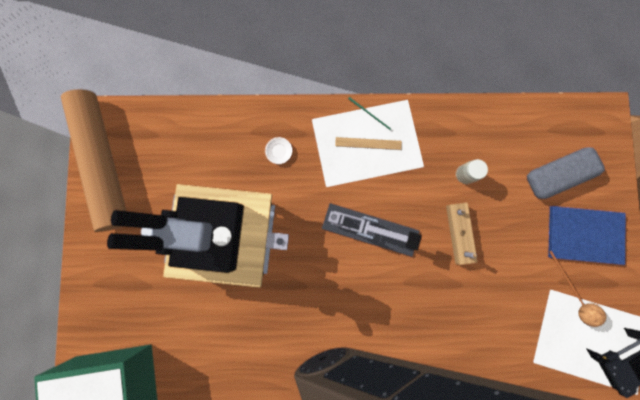

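View pics/wrist0.png

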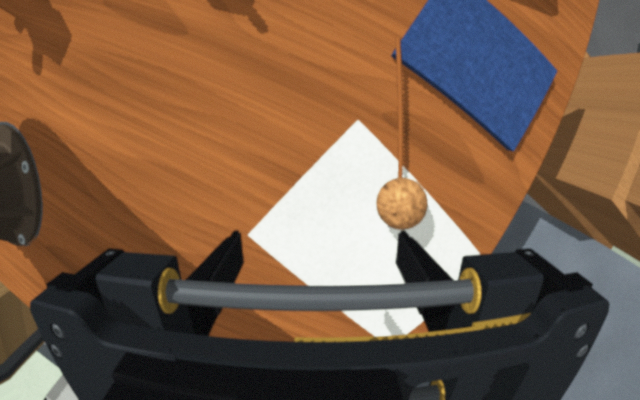

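```bash
cat > h.py <<'E'
from station import manip, grab_frame, camera_info, spotter
import numpy as np, cv2
from scipy.spatial.transform import Rotation as R
def ray(name,u,v,ci=None):
    ci=ci or camera_info(name); K=ci["camera_matrix"]
    a=np.array([(u-K[0,2])/K[0,0],(v-K[1,2])/K[1,1]])
    if name=="wrist":
        r=np.hypot(*a); s=np.sin(r)/r if r>1e-9 else 1; d=np.array([a[0]*s,-a[1]*s,-np.cos(r)])
    else: d=np.array([a[0],-a[1],-1.])
    return np.array(ci["position"]), R.from_rotvec(ci["orientation"]).apply(d)
def pz(name,u,v,z,ci=None):
    p,d=ray(name,u,v,ci); return p+d*(z-p[2])/d[2]
def proj(name,P,ci=None):
    ci=ci or camera_info(name); K=ci["camera_matrix"]
    q=R.from_rotvec(ci["orientation"]).inv().apply(np.atleast_2d(P)-ci["position"]); x,y,z=q[:,0],-q[:,1],-q[:,2]
    if name=="wrist":
        r=np.hypot(x,y); th=np.arctan2(r,z); s=th/np.maximum(r,1e-12)
    else: s=1/z
    return np.c_[K[0,0]*x*s+K[0,2],K[1,1]*y*s+K[1,2]]
def save(name,fn,box=None,scale=1):
    im=grab_frame(name)[:,:,::-1]
    if box: im=im[box[1]:box[3],box[0]:box[2]]
    im=cv2.resize(im,None,fx=scale,fy=scale,interpolation=cv2.INTER_CUBIC); cv2.imwrite("pics/"+fn,im)
E
python3 - <<'E'
from h import *
save("top","top_j.png",(250,170,490,290),3.3)
save("scene","scene_j.png",(150,130,440,270),2.7)
for c in ["top","scene"]:
  for t in ["jack","rack","long_pin","short_pin","riser","jar","dish","ruler"]:
    for m in spotter.masks_of(c,t)[:3]:
        mm=m["mask"]; ys,xs=np.nonzero(mm)
        print(c,t,round(m["score"],2),np.round(m["bbox"]),"cen",xs.mean().round(1),ys.mean().round(1),len(xs), np.round(pz(c,xs.mean(),ys.mean(),0.03),3))
print(manip.observe()["time_s"])
E
```

```text
top jack 0.59 [321. 203. 423. 257.] cen 371.5 229.2 2705 [ 0.538 -0.056  0.03 ]
top jack 0.31 [334. 134. 402. 150.] cen 367.7 142.6 639 [ 0.791 -0.049  0.03 ]
top rack 0.95 [443. 202. 476. 264.] cen 461.2 232.7 1312 [ 0.527 -0.311  0.03 ]
top long_pin 0.17 [445. 199. 477. 263.] cen 460.9 232.5 1321 [ 0.528 -0.31   0.03 ]
top riser 0.59 [105. 185. 286. 289.] cen 206.2 234.2 11956 [0.527 0.417 0.03 ]
top jar 0.55 [454. 162. 489. 186.] cen 471.6 171.0 569 [ 0.705 -0.349  0.03 ]
top dish 0.69 [267. 139. 291. 161.] cen 278.7 149.9 531 [0.771 0.211 0.03 ]
top ruler 0.6 [335. 133. 403. 149.] cen 369.0 142.4 646 [ 0.792 -0.053  0.03 ]
top ruler 0.53 [105. 183. 284. 288.] cen 206.6 234.3 11820 [0.527 0.415 0.03 ]
scene jack 0.67 [228. 194. 315. 229.] cen 267.7 211.9 2341 [ 0.542 -0.06   0.03 ]
scene jack 0.4 [179. 214. 185. 226.] cen 180.3 220.1 52 [ 0.45  -0.319  0.03 ]
scene rack 0.96 [177. 215. 211. 266.] cen 191.5 241.6 799 [ 0.544 -0.309  0.03 ]
scene rack 0.62 [230. 195. 306. 212.] cen 249.3 202.8 289 [ 0.481 -0.1    0.03 ]
scene rack 0.51 [227. 194. 316. 230.] cen 267.5 212.1 2275 [ 0.542 -0.061  0.03 ]
scene long_pin 0.44 [181. 218. 180. 226.] cen 179.9 219.5 27 [ 0.447 -0.319  0.03 ]
scene riser 0.75 [330.  52. 434. 205.] cen 384.7 139.1 8478 [0.419 0.461 0.03 ]
scene riser 0.29 [229. 193. 314. 232.] cen 267.4 211.9 2321 [ 0.541 -0.061  0.03 ]
scene jar 0.79 [183. 268. 208. 300.] cen 195.4 285.9 665 [ 0.693 -0.34   0.03 ]
scene dish 0.57 [365. 227. 395. 249.] cen 379.3 237.3 443 [0.784 0.211 0.03 ]
scene ruler 0.64 [272. 265. 340. 295.] cen 304.3 279.5 631 [ 0.811 -0.057  0.03 ]
1.05
```

View pics/top_j.png

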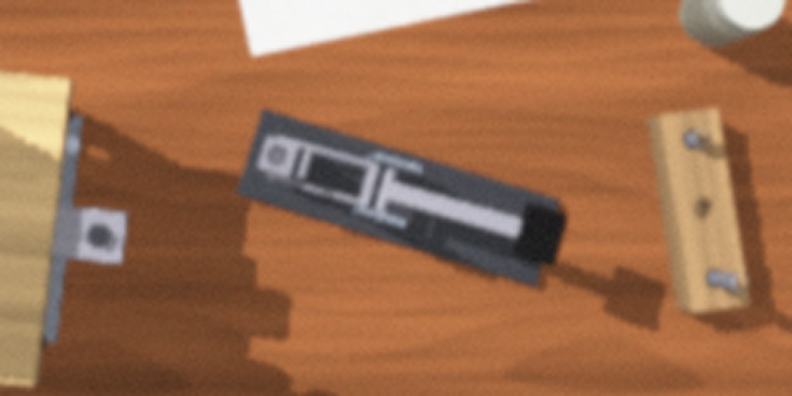

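View pics/scene_j.png

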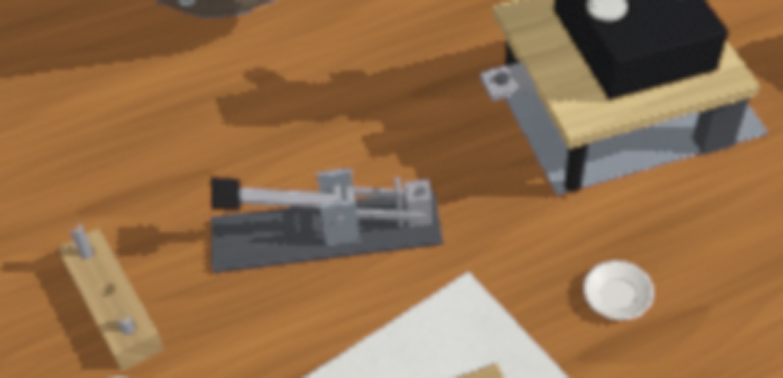

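```bash
python3 - <<'E'
from h import *
s=manip.observe(); T=R.from_rotvec(s["eef_rot"]); print(T.as_matrix().round(3))
ci=camera_info("wrist"); print("cam off in tool",T.inv().apply(ci["position"]-s["eef_pos"]).round(4),(T.inv()*R.from_rotvec(ci["orientation"])).as_rotvec().round(4))
c=lambda X,Y:(250+X/3.3,170+Y/3.3)
d=lambda X,Y:(150+X/2.7,130+Y/2.7)
print("rack top corners",[pz("top",*c(*p),.035)[:2].round(3) for p in [(650,119),(717,109),(748,305),(688,313)]])
print("hole mid",pz("top",*c(703,205),.035).round(3),pz("scene",*d(109,289),.035).round(3))
print("long pin top",pz("top",*c(737,288),.085).round(3),pz("scene",*d(79,229),.085).round(3))
print("short pin top",pz("top",*c(690,137),.055).round(3))
print("plate",[pz("top",*c(*p),.01)[:2].round(3) for p in [(263,109),(565,205),(538,287),(238,192)]])
print("socket",pz("top",*c(276,156),.062).round(4),pz("scene",*d(419,189),.062).round(4))
print("hpad",pz("top",*c(542,233),.103).round(4),pz("scene",*d(226,183),.1).round(4))
print("boss",pz("top",*c(100,236),.12).round(4),pz("scene",*d(499,77),.12).round(4))
print("liftpad corners",[pz("top",*c(*p),.118)[:2].round(3) for p in [(127,209),(124,264)]])
print("deck front edge",[pz("top",*c(*p),.132)[:2].round(3) for p in [(70,78),(36,386)]])
E
```

```text
[[ 0.446 -0.895  0.   ]
 [-0.895 -0.446 -0.   ]
 [ 0.    -0.    -1.   ]]
cam off in tool [ 0.0002 -0.0788 -0.0918] [2.8561e+00 1.2000e-03 9.0000e-04]
rack top corners [array([ 0.603, -0.272]), array([ 0.611, -0.33 ]), array([ 0.444, -0.349]), array([ 0.437, -0.298])]
hole mid [ 0.529 -0.315  0.035] [ 0.53  -0.308  0.035]
long pin top [ 0.461 -0.32   0.085] [ 0.474 -0.314  0.085]
short pin top [ 0.586 -0.298  0.055]
plate [array([0.616, 0.063]), array([ 0.529, -0.203]), array([ 0.458, -0.177]), array([0.542, 0.085])]
socket [0.5715 0.0533 0.062 ] [0.5738 0.0589 0.062 ]
hpad [ 0.5066 -0.158   0.103 ] [ 0.4963 -0.1472  0.1   ]
boss [0.5065 0.1947 0.12  ] [0.5016 0.2018 0.12  ]
liftpad corners [array([0.528, 0.174]), array([0.484, 0.176])]
deck front edge [array([0.631, 0.218]), array([0.392, 0.242])]
```

Emit:
step_arm:
  moves: "0 0 1 0 0 -0.159 0;0 0 1 0 0 -0.159 0;0 0 1 0 0 -0.159 0;0 0 1 0 0 -0.159 0;0 0 1 0 0 -0.158 0;2.2 -5.4 0 0 0 0 0;2.2 -5.4 0 0 0 0 0;2.2 -5.4 0 0 0 0 0;2.2 -5.4 0 0 0 0 0;2.1 -5.4 0 0 0 0 0;0 0 0 0 0 0 0"

```text
time_s: 2.42
eef_pos: [0.4677, -0.3338, 0.2424]
eef_rot: [-3.104, 0.486, -0.0]
force: [-0.4, -0.8, -0.1]
width: 1.0
```

```bash
python3 - <<'E'
from h import *
s=manip.observe(); print(s["eef_pos"],R.from_rotvec(s["eef_rot"]).as_matrix().round(3),s["time_s"],s["force"])
save("wrist","w1.png")
print(proj("wrist",[[.467,-.321,.085],[.47,-.321,.035]]))
for t in ["long_pin","short_pin","rack"]:
    for m in spotter.masks_of("wrist",t)[:3]: print(t,m["score"],m["bbox"])
E
```

```text
[ 0.46774177 -0.33376315  0.24236392] [[ 0.952 -0.306  0.   ]
 [-0.306 -0.952  0.   ]
 [ 0.    -0.    -1.   ]] 2.425 [-0.39428905 -0.83720738 -0.12945976]
[[314.80477998 192.71259823]
 [318.41499372 178.9806081 ]]
long_pin 0.52 [305.7, 169.0, 322.0, 194.8]
short_pin 0.74 [415.2, 123.9, 429.9, 142.7]
rack 0.86 [285.0, 103.5, 451.9, 213.4]
```

View pics/w1.png

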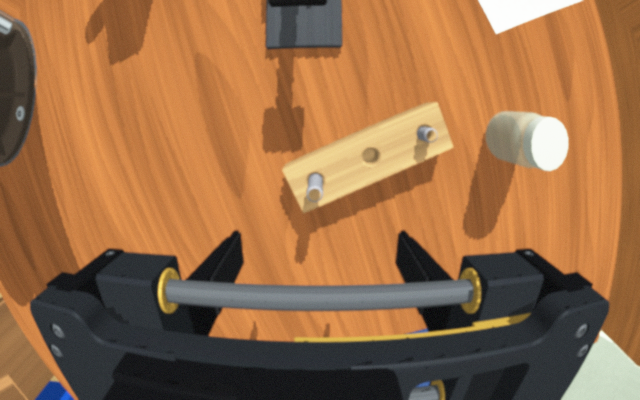

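```bash
python3 - <<'E'
from h import *
save("wrist","w1z.png",(270,90,470,220),4)
E
```

```text
(no output)
```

View pics/w1z.png

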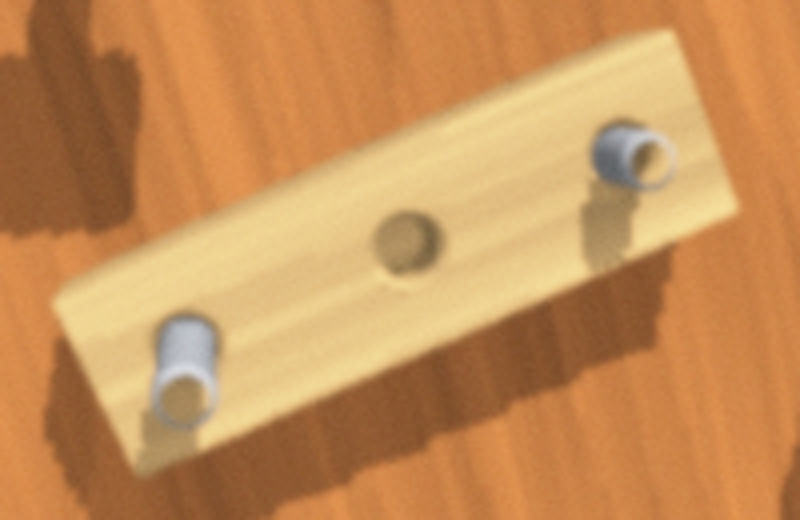

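```bash
python3 - <<'E'
from h import *
print(pz("wrist",316.2,189.5,.085),pz("wrist",372,150.5,.035),pz("wrist",429,128.5,.055))
s=manip.observe(); T=R.from_rotvec(s["eef_rot"])
P=pz("wrist",316.2,189.5,.085); print(T.inv().apply(P-s["eef_pos"]))
E
```

```text
[ 0.46742649 -0.32098395  0.085     ] [ 0.52717463 -0.31224872  0.035     ] [ 0.58302797 -0.30453186  0.055     ]
[-0.00300245 -0.01652549  0.15722026]
```

```bash
python3 - <<'E'
from h import *
for i in range(3):
    s=manip.observe(); T=R.from_rotvec(s["eef_rot"]); ci=camera_info("wrist")
    print(s["time_s"],s["eef_pos"],ci["position"], T.inv().apply(ci["position"]-s["eef_pos"]).round(4),T.as_rotvec()); grab_frame("wrist")
E
```

```text
2.675 [ 0.46513642 -0.33759563  0.24222316] [ 0.48943433 -0.26248598  0.33398698] [-0.0003 -0.0789 -0.0918] [ 3.10216858e+00 -4.95044823e-01  4.42518260e-05]
2.725 [ 0.46509097 -0.33762514  0.24221923] [ 0.48941234 -0.26253242  0.3339817 ] [-0.0003 -0.0789 -0.0918] [ 3.10214956e+00 -4.95423412e-01  5.05340521e-05]
2.775 [ 0.46511851 -0.33755188  0.24219623] [ 0.48944089 -0.26247951  0.33398145] [-0.0003 -0.0789 -0.0918] [ 3.10223458e+00 -4.95416694e-01 -4.69696004e-05]
```

Emit:
step_arm:
  moves: "-0.3 -1.65 2 0 0 0 0;0 0 3 0 0 0 0;0 0 2 0 0 0 0;0 0 0 0 0 0 0;0 0 0 0 0 0 0"

```text
time_s: 3.45
eef_pos: [0.4681, -0.3205, 0.1729]
eef_rot: [3.102, -0.494, 0.001]
force: [0.6, -0.3, -0.5]
width: 1.0
```

```bash
python3 - <<'E'
from h import *
s=manip.observe(); T=R.from_rotvec(s["eef_rot"]); print(s["eef_pos"],s["time_s"])
save("wrist","w2.png",(200,130,440,290),3.3)
g=s["eef_pos"]+T.apply([0,0,.059]); print(g,proj("wrist",[g,s["eef_pos"]+T.apply([0,0,.0776])]))
E
```

```text
[ 0.468094   -0.3204933   0.17294871] 3.45
[ 0.46813231 -0.32052989  0.11394874] [[319.85393787 262.71259746]
 [319.80118687 248.42919068]]
```

View pics/w2.png

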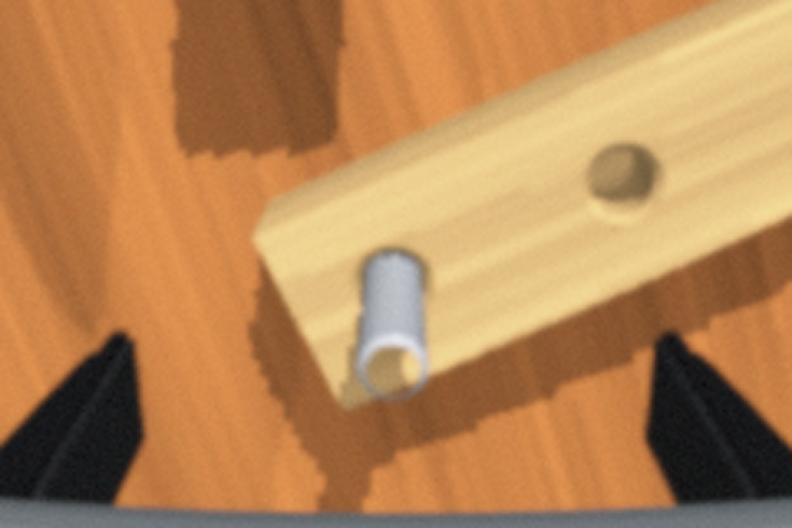

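Emit:
step_arm:
  moves: "0 0 2.4 0 0 0 0;0 0 2 0 0 0 0;0 0 0 0 0 0 0;0 0 0 0 0 0 255;0 0 0 0 0 0 255;0 0 0 0 0 0 255;0 0 0 0 0 0 255;0 0 0 0 0 0 255"
  squeeze: 30

```text
time_s: 4.5
eef_pos: [0.4681, -0.32, 0.1283]
eef_rot: [3.103, -0.493, 0.0]
force: [0.2, 0.2, -0.5]
width: 0.531
```

Emit:
step_arm:
  moves: "0 0 0 0 0 0 255;0 0 0 0 0 0 255;0 0 0 0 0 0 255;0 0 0 0 0 0 255;0 0 0 0 0 0 255"

```text
time_s: 5.12
eef_pos: [0.468, -0.32, 0.1282]
eef_rot: [3.103, -0.493, -0.0]
force: [-0.1, 0.2, 0.3]
width: 0.141
```

Emit:
step_arm:
  moves: "0 0 -3 0 0 0 255;0 0 -5 0 0 0 255;0 0 -3 0 0 0 255;-0.2 -2 0 0 0 0 255;-0.2 -5 0 0 0 0 255;-0.2 -5 0 0 0 0 255;-0.2 -6 0 0 0 0 255;-0.2 -6 0 0 0 0 255;-0.2 -6 0 0 0 0 255;-0.2 -5 0 0 0 0 255;-0.1 -2.4 0 0 0 0 255;0 -1 0 0 0 0 255"

```text
time_s: 6.62
eef_pos: [0.5722, 0.0517, 0.2368]
eef_rot: [3.103, -0.489, -0.003]
force: [-0.4, 1.2, -0.7]
width: 0.14
```

Emit:
step_arm:
  moves: "0 0 0 0 0 0 255;0 0 0 0 0 0 255;0 0 0 0 0 0 255"

```text
time_s: 7.0
eef_pos: [0.5726, 0.0489, 0.2382]
eef_rot: [3.102, -0.495, -0.0]
force: [-0.4, -0.4, -0.9]
width: 0.14
```

```bash
python3 - <<'E'
from h import *
s=manip.observe(); T=R.from_rotvec(s["eef_rot"]); print(s["eef_pos"],s["time_s"],s["width"],T.as_rotvec())
save("wrist","w3.png"); save("wrist","w3z.png",(220,80,420,280),4-1)
ci=camera_info("wrist")
b=s["eef_pos"]+T.apply([0,0,.119]); print(b,proj("wrist",[b,[.5715,.0533,.062]]))
for m in spotter.masks_of("wrist","socket")[:3]: print(m["score"],m["bbox"])
E
```

```text
[0.57261492 0.04891632 0.23819297] 7.0 0.14009802306468544 [ 3.10227720e+00 -4.94586696e-01 -4.42410324e-05]
[0.57260903 0.04890068 0.11919297] [[319.8301751  224.63004321]
 [317.04769672 198.24943766]]
0.81 [305.7, 174.7, 333.8, 213.5]
```

View pics/w3.png

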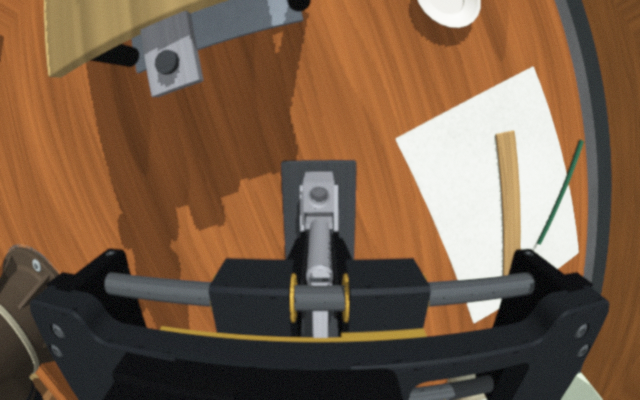

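View pics/w3z.png

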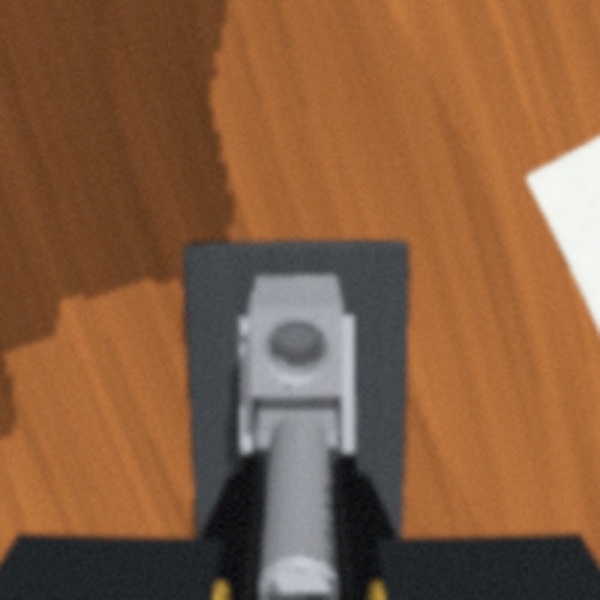

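```bash
python3 - <<'E'
from h import *
s=manip.observe(); T=R.from_rotvec(s["eef_rot"])
P=pz("wrist",319.0,194.9,.061); print(P,T.inv().apply(P-s["eef_pos"]))
# boss
for z in (.12,): print("boss",pz("wrist",166,63,z))
# plate front corners zoom(187,243),(408,241)
a=pz("wrist",220+187/3,80+243/3,.01);b=pz("wrist",220+408/3,80+241/3,.01); print(a,b,np.linalg.norm(a-b),np.arctan2((a-b)[1],(a-b)[0])-np.pi/2)
E
```

```text
[0.57407976 0.05558853 0.061     ] [-0.00068739 -0.00647765  0.17727398]
boss [0.50499971 0.19962036 0.12      ]
[0.54472268 0.08952877 0.01      ] [0.61825754 0.06617525 0.01      ] 0.07715414897446711 1.2632862834091716
```

Emit:
step_arm:
  moves: "-0.07 -0.65 2 0 0 0 255;0 0 2.2 0 0 0 255;0 0 0 0 0 0 255;0 0 0 0 0 0 255;0 0 0 0 0 0 255"

```text
time_s: 7.78
eef_pos: [0.5744, 0.0561, 0.1971]
eef_rot: [-3.103, 0.493, -0.002]
force: [-0.7, 0.1, 0.3]
width: 0.142
```

```bash
python3 - <<'E'
from h import *
s=manip.observe(); T=R.from_rotvec(s["eef_rot"]); print(s["eef_pos"],s["time_s"])
save("wrist","w4z.png",(245,130,395,280),4)
save("top","t4.png",(300,170,440,270),5)
save("scene","s4.png",(210,130,370,250),4.5)
b=s["eef_pos"]+T.apply([0,0,.119]); print(b,proj("wrist",[b]))
for c in ("top","scene"):print(proj(c,[b,[.574,.0556,.062],b+[0,0,.075]]))
E
```

```text
[0.5743908  0.05605449 0.19712422] 7.775
[0.57455819 0.05604171 0.07812434] [[320.21618803 224.57980097]]
[[332.83721133 215.89134561]
 [332.81437172 216.39064905]
 [333.77516353 214.3611238 ]]
[[304.37242908 197.32189951]
 [304.27429803 200.40520487]
 [303.87226943 181.78377572]]
```

View pics/w4z.png

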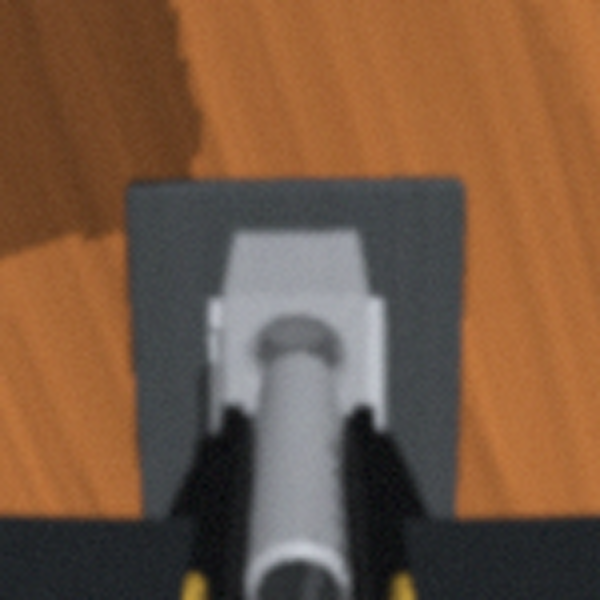

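View pics/s4.png

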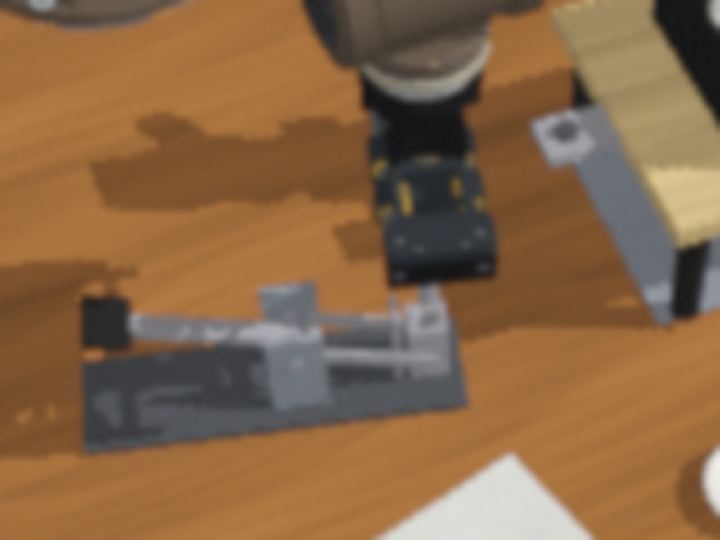

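```bash
python3 - <<'E'
from h import *
s=manip.observe(); T=R.from_rotvec(s["eef_rot"])
f=lambda X,Y,z:T.inv().apply(pz("wrist",245+X/4,130+Y/4,z)-s["eef_pos"])*1000
for n,a in dict(pinfront=(299,353,.078),sockfront=(299,315,.062),sockL=(254,343,.062),sockR=(344,343,.062),sadFL=(225,298,.062),sadFR=(370,298,.062),sadBL=(222,412,.062),sadBR=(380,412,.062),plateL=(127,184,.01),plateR=(464,180,.01),pinL=(260,372,.078),pinR=(339,372,.078)).items(): print(n,f(*a).round(1))
E
```

```text
pinfront [-1.000e-01 -4.800e+00  1.188e+02]
sockfront [-1.000e-01 -6.900e+00  1.348e+02]
sockL [ -8.8  -1.3 134.8]
sockR [  8.6  -1.2 134.8]
sadFL [-14.2 -10.3 134.8]
sadFR [ 13.5 -10.3 134.8]
sadBL [-15.3  13.2 134.8]
sadBR [ 15.9  13.2 134.8]
plateL [-39.7 -22.1 186.7]
plateR [ 38.  -22.9 186.8]
pinL [ -7.2  -1.2 118.8]
pinR [  7.2  -1.2 118.8]
```

Emit:
step_arm:
  moves: "-0.02 0.08 1 0 0 0 255;0 0 0.5 0 0 0 255;0 0 0.5 0 0 0 255;0 0 0.4 0 0 0 255;0 0 0 0 0 0 255"
  squeeze: 15

```text
time_s: 8.55
eef_pos: [0.5736, 0.0555, 0.1719]
eef_rot: [3.103, -0.493, -0.001]
force: [-0.2, 0.1, -1.1]
width: 0.145
```

Emit:
step_arm:
  moves: "0 0 0.5 0 0 0 255;0 0 0.5 0 0 0 255;0 0 0.5 0 0 0 255;0 0 0.3 0 0 0 255;0 0 0 0 0 0 255;0 0 0 0 0 0 255"

```text
time_s: 9.3
eef_pos: [0.5737, 0.0555, 0.1542]
eef_rot: [3.103, -0.493, -0.0]
force: [-1.1, -1.1, -0.4]
width: 0.143
```

```bash
python3 - <<'E'
from h import *
print(manip.observe()["force"],manip.observe()["eef_pos"])
save("wrist","w5z.png",(245,130,395,280),4)
E
```

```text
[-1.07074379 -1.13749042 -0.35948849] [0.57366408 0.05548743 0.15422697]
```

View pics/w5z.png

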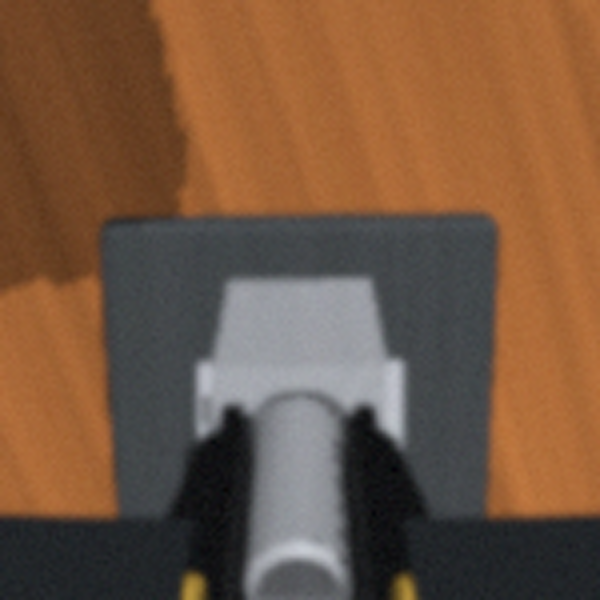

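Emit:
step_arm:
  moves: "0 0 0.3 0 0 0 255;0 0 0 0 0 0 255;0 0 0 0 0 0 0;0 0 0 0 0 0 0;0 0 0 0 0 0 0;0 0 -2 0 0 0 0;0 0 -3 0 0 0 0;0 0 -3 0 0 0 0;0 0 0 0 0 0 0;0 0 0 0 0 0 0"

```text
time_s: 10.6
eef_pos: [0.5734, 0.0555, 0.2306]
eef_rot: [3.103, -0.493, -0.001]
force: [-0.0, 0.3, 0.5]
width: 0.928
```

```bash
python3 - <<'E'
from h import *
s=manip.observe();print(s["force"],s["eef_pos"],s["time_s"],s["width"])
save("wrist","w6.png")
E
```

```text
[-0.02947268  0.28535119  0.52055379] [0.57335908 0.05548492 0.2306074 ] 10.6 0.9282130420714425
```

View pics/w6.png

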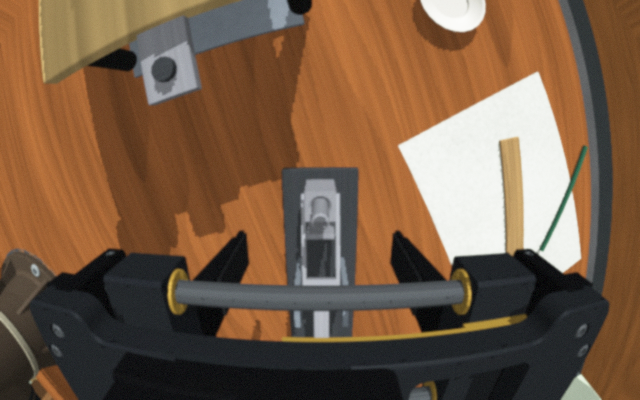

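```bash
python3 - <<'E'
from h import *
save("wrist","w6z.png",(270,150,370,250),6)
f=lambda z:proj("wrist",[[.5737,.0555,z]]).round(1)
print(f(.105),f(.136),f(.11))
E
```

```text
[[320.6 221.2]] [[320.7 237.5]] [[320.6 223.6]]
```

View pics/w6z.png

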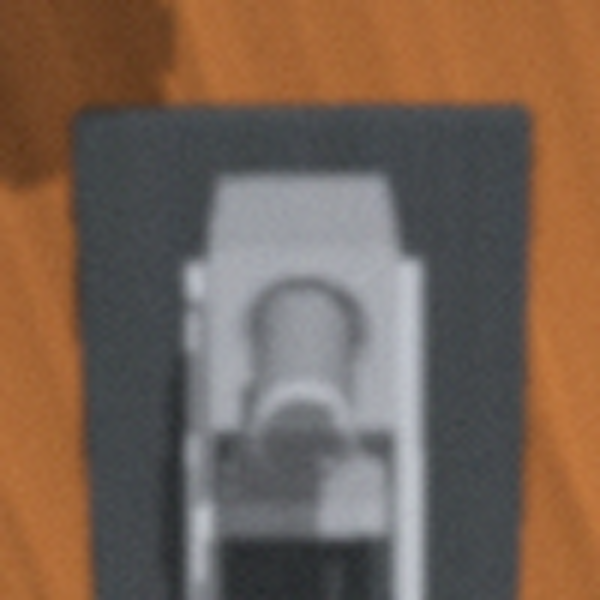

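Emit:
step_arm:
  moves: "0 4.5 0 0 0 0 0;0 5 2 0 0 0 0;0 0 2.2 0 0 0 0;0 0 0 0 0 0 0;0 0 0 0 0 0 0;0 0 0 0 0 0 0"

```text
time_s: 11.45
eef_pos: [0.5445, -0.0344, 0.1898]
eef_rot: [3.103, -0.491, 0.002]
force: [-0.1, 0.1, 0.0]
width: 1.003
```

```bash
python3 - <<'E'
from h import *
s=manip.observe();print(s["force"],s["eef_pos"],s["time_s"],s["width"])
save("wrist","w7.png"); save("top","t7.png",(250,150,490,300),3.3)
g=s["eef_pos"]-[0,0,.145]; print(proj("top",[[*g[:2],.086]]),proj("wrist",[[*g[:2],.086]]))
E
```

```text
[-0.11233025  0.06698664  0.04781212] [ 0.54454401 -0.03438661  0.1898191 ] 11.45 1.0027239878139005
[[366.45497725 226.64787136]] [[319.86347563 232.11574   ]]
```

View pics/w7.png

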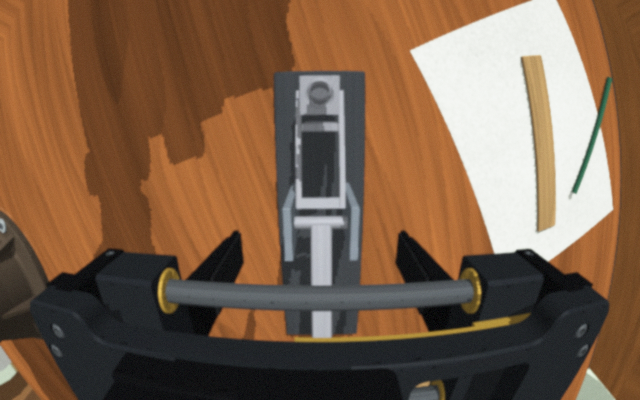

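View pics/t7.png

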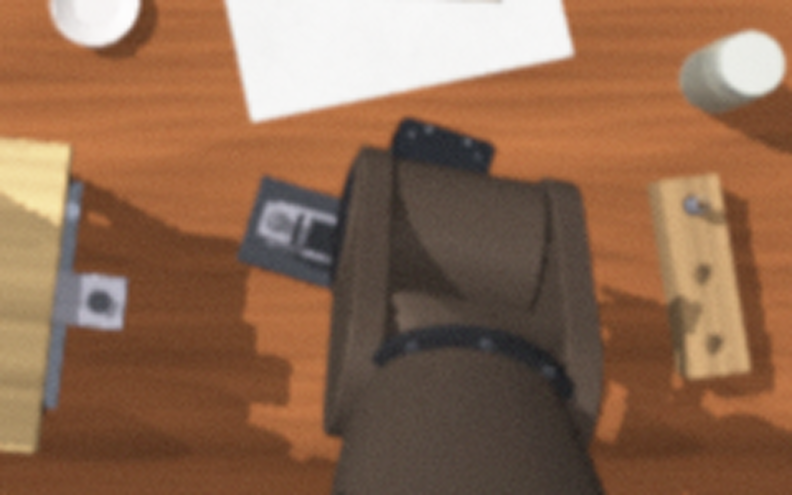

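Emit:
step_arm:
  moves: "0 0 3 0 0 0 0;0 0 3 0 0 0 0;0 0 2 0 0 0 0;0 0 0 0 0 0 0;0 0 0 0 0 0 0;0 0 0 0 0 0 150;0 0 0 0 0 0 255;0 0 0 0 0 0 255;0 0 0 0 0 0 255;0 0 0 0 0 0 255;0 0 0 0 0 0 255"
  squeeze: 35

```text
time_s: 12.92
eef_pos: [0.5447, -0.035, 0.1093]
eef_rot: [3.103, -0.493, 0.002]
force: [3.6, -1.4, -0.5]
width: 0.542
```

Emit:
step_arm:
  moves: "0 0 0 0 0 0 255;0 0 0 0 0 0 255"

```text
time_s: 13.18
eef_pos: [0.5447, -0.035, 0.1094]
eef_rot: [3.103, -0.493, 0.002]
force: [5.6, -1.4, 0.3]
width: 0.545
```

```bash
python3 - <<'E'
from h import *
s=manip.observe();print(s["force"],s["eef_pos"],s["time_s"],s["width"]*95)
save("wrist","w8.png")
for z in (.105,): print(proj("wrist",[[.5737,.0555,z]]))
E
```

```text
[ 5.56028184 -1.37176444  0.25956974] [ 0.5446783  -0.03499802  0.10936957] 13.175 51.77657389438581
[[318.79130683  61.99967775]]
```

View pics/w8.png

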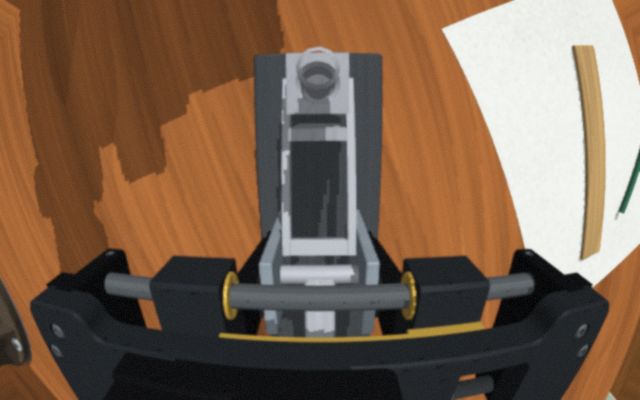

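Emit:
step_arm:
  moves: "0 0 -0.5 0 0 0 255;0 0 -1 0 0 0 255;0 0 -0.5 0 0 0 255;-1.6 -1.5 0 0 0 0 255;-1.6 -1.6 0 0 0 0 255;-1.6 -1.5 0 0 0 0 255;-1.6 -1.6 0 0 0 0 255;-1.5 -1.5 0 0 0 0 255;0 0 0 0 0 -0.1 255;0 0 0 0 0 -0.11 255;0 0 0 0 0 0 255;0 0 0 0 0 0 255"

```text
time_s: 14.72
eef_pos: [0.4927, 0.0633, 0.1292]
eef_rot: [3.137, -0.168, -0.0]
force: [0.2, 0.6, -9.4]
width: 0.546
```

```bash
python3 - <<'E'
from h import *
s=manip.observe();print(s["force"],s["eef_pos"],R.from_rotvec(s["eef_rot"]).as_matrix().round(3),s["time_s"],s["width"]*95)
save("wrist","w9.png");save("scene","s9.png",(200,100,440,260),3.3)
E
```

```text
[ 0.2280992   0.58029412 -9.38164559] [0.49273126 0.06328332 0.12921366] [[ 0.994 -0.107 -0.   ]
 [-0.107 -0.994 -0.   ]
 [-0.     0.    -1.   ]] 14.725 51.89538723728258
```

View pics/w9.png

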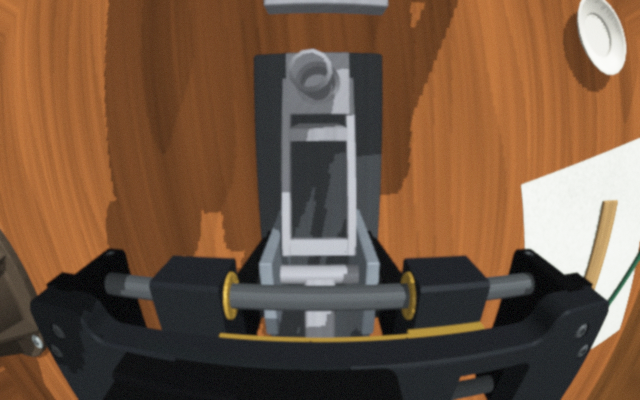

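View pics/s9.png

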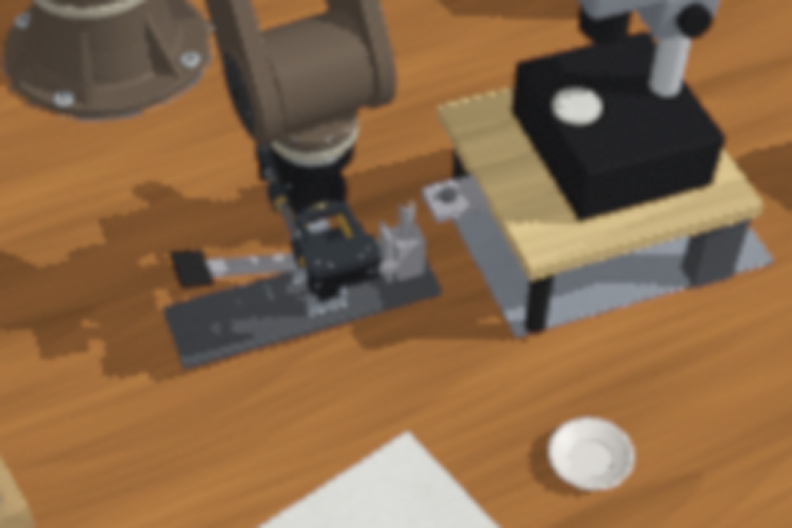

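```bash
python3 - <<'E'
from h import *
save("wrist","w10.png",(220,0,420,130),4);save("top","t10.png",(240,180,400,280),5)
s=manip.observe();T=R.from_rotvec(s["eef_rot"])
for z in (.114,.12): print(pz("wrist",266,12,z),pz("wrist",388,9,z))
print("pin top",pz("wrist",309,62,.125))
print("expected",s["eef_pos"]+T.apply([0,-.095,0.004]))
E
```

```text
[0.48650218 0.18025624 0.114     ] [0.5288185  0.17735926 0.114     ]
[0.48731076 0.17807987 0.12      ] [0.52725356 0.17534539 0.12      ]
pin top [0.49949112 0.15781811 0.125     ]
expected [0.50295296 0.15733601 0.12518224]
```

View pics/w10.png

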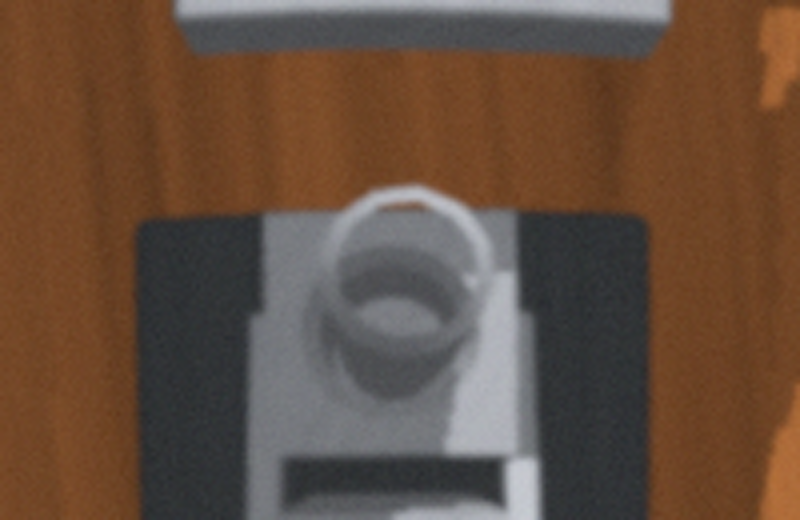

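View pics/t10.png

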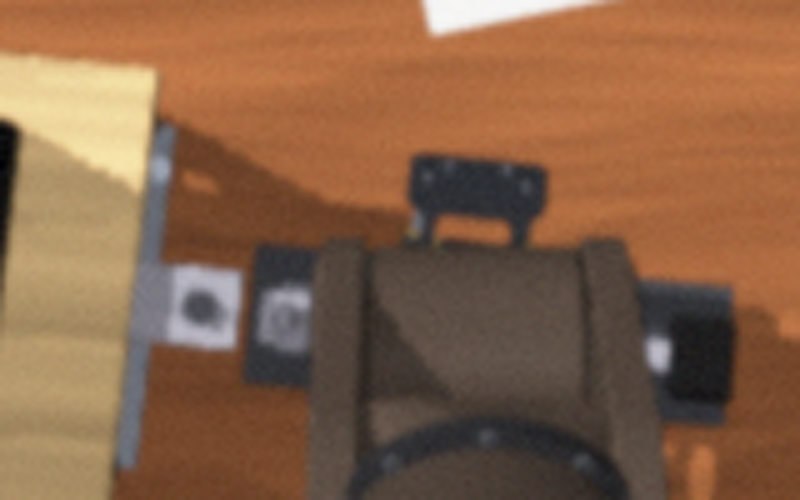

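```bash
python3 - <<'E'
from h import *
s=manip.observe();T=R.from_rotvec(s["eef_rot"])
a=pz("wrist",268.7,13,.114);b=pz("wrist",384.5,13.9,.114); print(a,b,np.linalg.norm(a-b))
for z in(.12,.122): 
  a2=pz("wrist",263.7,4.5,z);b2=pz("wrist",387,5,z); print(z,a2,b2,np.linalg.norm(a2-b2))
e=(b-a)/np.linalg.norm(b-a); n=np.array([-e[1],e[0],0]); print("yaw",np.arctan2(n[1],n[0]),"lift",(a+b)/2+.02*n)
P=pz("wrist",321.8,67.8,.125); print("pin",P)
print("top: boss",pz("top",240+203/5,180+307/5,.122),"pin",pz("top",240+287/5,180+320/5,.125))
E
```

```text
[0.48740661 0.17969984 0.114     ] [0.52730114 0.17546985 0.114     ] 0.040118155227108016
0.12 [0.48678909 0.18099617 0.12      ] [0.5271147  0.17683627 0.12      ] 0.04053959968534587
0.122 [0.48706895 0.18021295 0.122     ] [0.5265958  0.17613545 0.122     ] 0.039736601928238226
yaw 1.4651615809160699 lift [0.50946264 0.19747336 0.114     ]
pin [0.5031586 0.1555566 0.125    ]
top: boss [0.50680853 0.19371503 0.122     ] pin [0.49994924 0.14986775 0.125     ]
```

Emit:
step_arm:
  moves: "0 0 0.8 0 0 0 255;0 0 0.75 0 0 0 255;0 0 0 0 0 0 255;0.05 -0.7 0 0 0 0 255;0.05 -1 0 0 0 0 255;0.05 -1 0 0 0 0 255;0.05 -1 0 0 0 0 255;0 -0.6 0 0 0 0 255;0 0 0 0 0 0 255;0 0 0 0 0 0 255"

```text
time_s: 16.18
eef_pos: [0.4994, 0.1053, 0.1137]
eef_rot: [3.137, -0.165, -0.0]
force: [0.4, 0.0, -9.2]
width: 0.547
```

```bash
python3 - <<'E'
from h import *
s=manip.observe();print(s["force"],s["eef_pos"],s["time_s"],s["width"]*95)
save("wrist","w11.png");save("scene","s11.png",(240,90,400,210),4.9);save("top","t11.png",(240,180,400,280),5)
E
```

```text
[ 0.38923481  0.01521267 -9.18723388] [0.49938498 0.10526011 0.11368872] 16.175 51.91859059181576
```

View pics/w11.png

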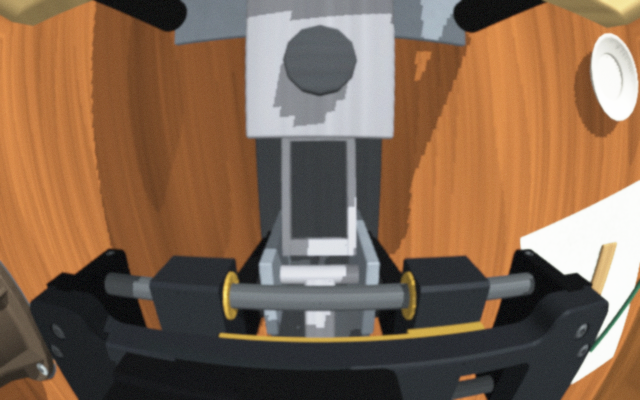

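View pics/s11.png

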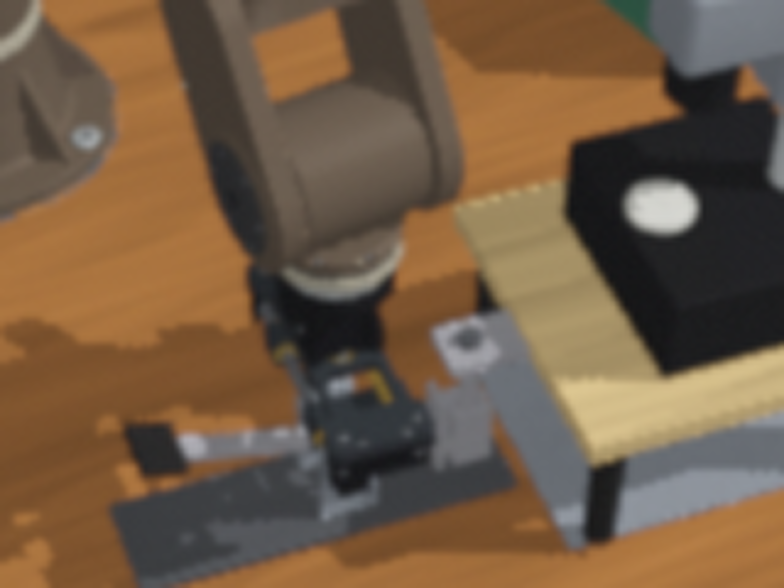

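View pics/t11.png

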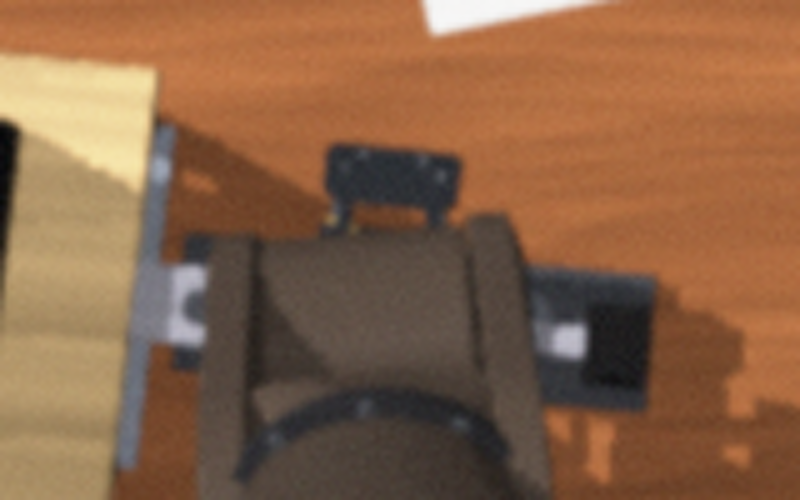

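```bash
python3 - <<'E'
from h import *
s=manip.observe();T=R.from_rotvec(s["eef_rot"])
for z in (.122,.126): print(pz("wrist",320,60.5,z))
a=pz("wrist",246.5,137,.122);b=pz("wrist",393.5,137,.122);print(a,b,np.linalg.norm(a-b))
print(pz("wrist",248,110,.122)-pz("wrist",393,110,.122))
print("pin exp",s["eef_pos"]+T.apply([0,-.095,0.]))
E
```

```text
[0.50909164 0.19802586 0.122     ]
[0.50901114 0.19733964 0.126     ]
[0.4869594  0.17982524 0.122     ] [0.52690867 0.17557858 0.122     ] 0.04017434676245842
[-0.03898564  0.0041281   0.        ]
pin exp [0.50945499 0.19959776 0.1136933 ]
```

Emit:
step_arm:
  moves: "0 -0.05 0.2 0 0 0 255;0 0 0.2 0 0 0 255;0 0 0.06 0 0 0 255;0 0 0 0 0 0 255;0 0 0 0 0 0 255"

```text
time_s: 16.95
eef_pos: [0.4995, 0.1058, 0.1093]
eef_rot: [3.137, -0.165, 0.0]
force: [-1.3, -3.6, -1.0]
width: 0.547
```

Emit:
step_arm:
  moves: "0 0 0 0 0 0 0;0 0 0 0 0 0 0;0 0 0 0 0 0 0;0 0 0 0 0 0 0;0 0 -2 0 0 0 0;0 0 -4 0 0 0 0;0 0 -4 0 0 0 0;0 4 0 0 0 0 0;0 4 0 0 0 0 0;0 4 0 0 0 0 255;0 0 0 0 0 0 255;0 0 0 0 0 0 255"

```text
time_s: 18.45
eef_pos: [0.487, -0.0132, 0.2091]
eef_rot: [-3.137, 0.166, -0.0]
force: [0.3, -0.2, -0.1]
width: 0.742
```

```bash
python3 - <<'E'
from h import *
s=manip.observe();print(s["force"],s["eef_pos"],s["time_s"],s["width"]*95)
save("wrist","w12.png");save("scene","s12.png",(220,90,400,210),4.4);save("top","t12.png",(240,180,400,280),5)
E
```

```text
[ 0.30561158 -0.19372038 -0.07954362] [ 0.48696175 -0.0132207   0.20911869] 18.45 70.52545008961576
```

View pics/w12.png

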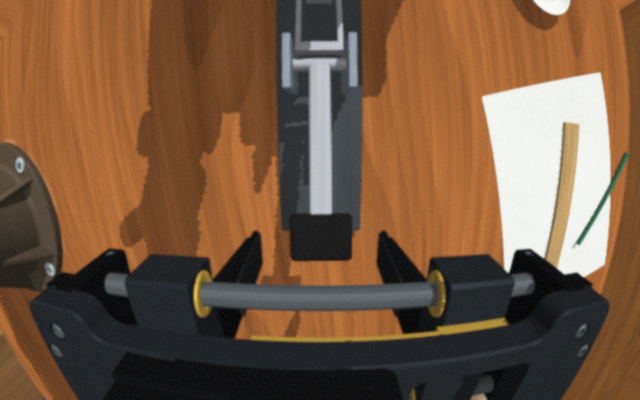

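View pics/s12.png

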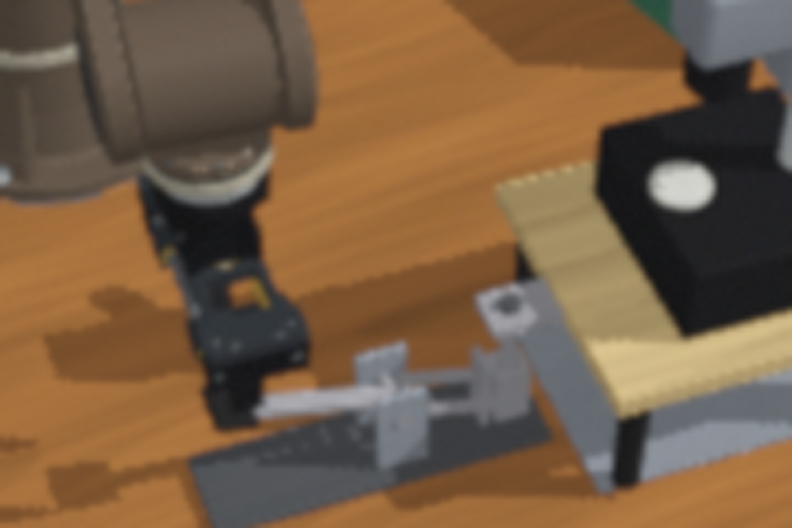

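View pics/t12.png

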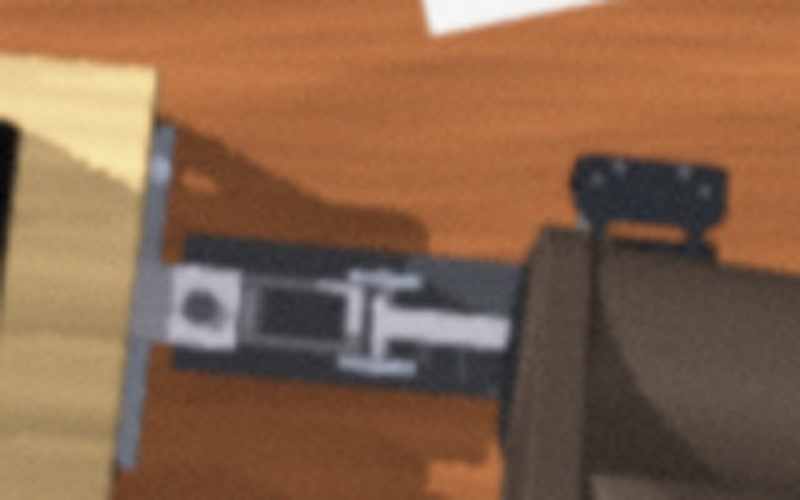

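```bash
python3 - <<'E'
from h import *
s=manip.observe();T=R.from_rotvec(s["eef_rot"]);print(T.as_matrix()[:,0],s["eef_pos"])
g=lambda X,Y,z:pz("top",240+X/5,180+Y/5,z)
a=g(186,236,.01);b=g(172,369,.01);d=b-a;L=np.linalg.norm(d);n=np.array([d[1],-d[0],0])/L
if n[1]<0:n=-n
print(L,n,"socket",(a+b)/2-.025*n,"boss",g(203,308,.122))
# cheeks top at .086
c=(g(386,276,.086)+g(378,364,.086))/2; print("cheeks",c, "->socket",c+.095*n)
# pad in wrist
h=[pz("wrist",u,v,.103) for u,v in ((290,214),(351,214),(352,259),(291,261))]; print(np.array(h).round(4)); print(np.mean(h,0))
print("pad tool",T.inv().apply(np.mean(h,0)-s["eef_pos"]))
print("pad expect", np.array([.4995,.1058])-.123*np.array([.107,.994]))
E
```

```text
[ 9.94617496e-01 -1.03614848e-01 -1.83900981e-07] [ 0.48699135 -0.012628    0.20909405]
0.07706531935683454 [0.09834527 0.99515235 0.        ] socket [0.50519275 0.19528224 0.01      ] boss [0.50629284 0.19371199 0.122     ]
cheeks [0.49876042 0.10123818 0.086     ] ->socket [0.50810322 0.19577765 0.086     ]
[[ 0.4681  0.0018  0.103 ]
 [ 0.5091 -0.0025  0.103 ]
 [ 0.5075 -0.0365  0.103 ]
 [ 0.4639 -0.0336  0.103 ]]
[ 0.48714661 -0.01768864  0.103     ]
pad tool [0.0006788  0.00501338 0.10609423]
pad expect [ 0.486339 -0.016462]
```

Emit:
step_arm:
  moves: "0.05 0.4 0 0 0 0 255;0 0 1 0 0 0 255;0 0 1 0 0 0 255;0 0 0 0 0 0 255;0 0 0 0 0 0 255;0 0 0 0 0 0 255;0 0 0 0 0 0 255"

```text
time_s: 19.48
eef_pos: [0.4871, -0.0175, 0.1893]
eef_rot: [3.137, -0.165, 0.001]
force: [-1.3, -0.3, -0.3]
width: 0.001
```

Emit:
step_arm:
  moves: "0 0 0.5 0 0 0 255;0 0.1 0.6 0 0 0 255;0 0.15 0.6 0 0 0 255;0 0.15 0.6 0 0 0 255;0 0.15 0.6 0 0 0 255;0 0.1 0.6 0 0 0 255;0 0 0 0 0 0 255"

```text
time_s: 20.35
eef_pos: [0.4866, -0.0238, 0.1538]
eef_rot: [-3.137, 0.165, -0.001]
force: [1.2, 2.9, 7.0]
width: 0.005
```

Emit:
step_arm:
  moves: "0 0 0.4 0 0 0 255;0 0 0.3 0 0 0 255;0 0 0.2 0 0 0 255;0 0 0 0 0 0 255"

```text
time_s: 20.85
eef_pos: [0.4865, -0.0243, 0.1451]
eef_rot: [3.137, -0.165, 0.001]
force: [-1.1, -2.7, 8.6]
width: 0.009
```

```bash
python3 - <<'E'
from h import *
s=manip.observe();print(s["force"],s["eef_pos"],s["time_s"])
save("scene","s13.png",(220,90,400,210),4.4);save("top","t13.png",(240,180,400,280),5)
E
```

```text
[-1.07312497 -2.66743741  8.57015381] [ 0.48652493 -0.02425897  0.14511497] 20.85
```

View pics/s13.png

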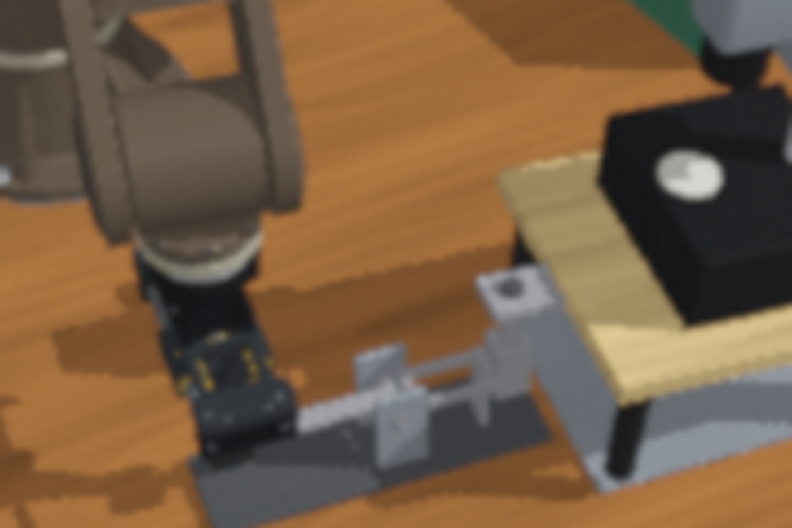

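View pics/t13.png

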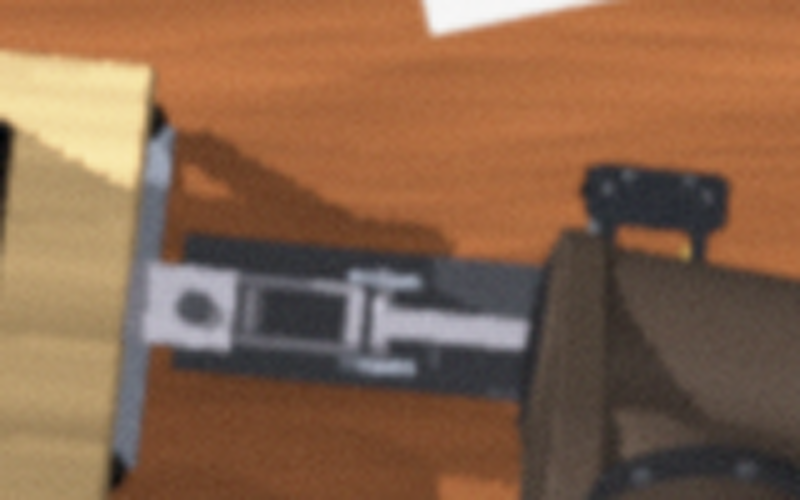

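Emit:
step_arm:
  moves: "0 0 0.15 0 0 0 255;0 0 0.1 0 0 0 255;0 0 0 0 0 0 255;0 0 0 0 0 0 255"

```text
time_s: 21.45
eef_pos: [0.4865, -0.0243, 0.1436]
eef_rot: [3.137, -0.165, 0.002]
force: [-4.6, -2.7, 20.8]
width: 0.002
```

Emit:
step_arm:
  moves: "0 0 -0.4 0 0 0 255;0 -0.1 -0.6 0 0 0 255;0 -0.15 -0.6 0 0 0 255;0 -0.15 -0.6 0 0 0 255;0 -0.15 -0.6 0 0 0 255;0 -0.1 -0.6 0 0 0 255;0 0 -0.6 0 0 0 255;0 0 -0.6 0 0 0 255;0 0 0 0 0 0 255;0 0 0 0 0 0 255;0 0 0 0 0 0 255"

```text
time_s: 22.82
eef_pos: [0.4869, -0.0175, 0.1884]
eef_rot: [3.137, -0.165, -0.001]
force: [-0.4, -0.4, 0.4]
width: 0.004
```

```bash
python3 - <<'E'
from h import *
s=manip.observe();print(s["force"],s["eef_pos"],s["time_s"])
save("scene","s14.png",(220,90,400,210),4.4);save("top","t14.png",(240,180,400,280),5);save("wrist","w14.png")
E
```

```text
[-0.39114095 -0.42053857  0.44787674] [ 0.48691905 -0.01749324  0.18839429] 22.825
```

View pics/s14.png

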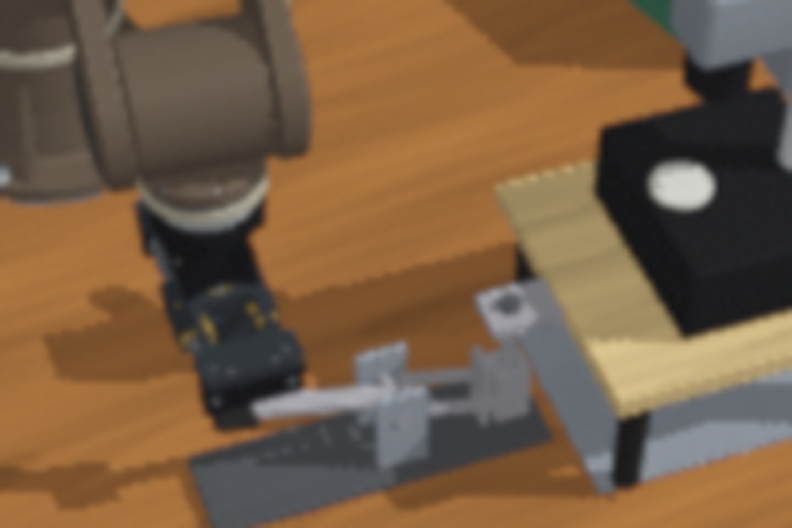

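View pics/w14.png

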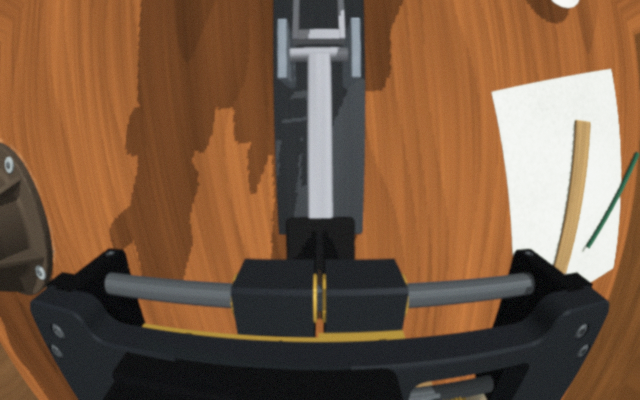

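View pics/t14.png

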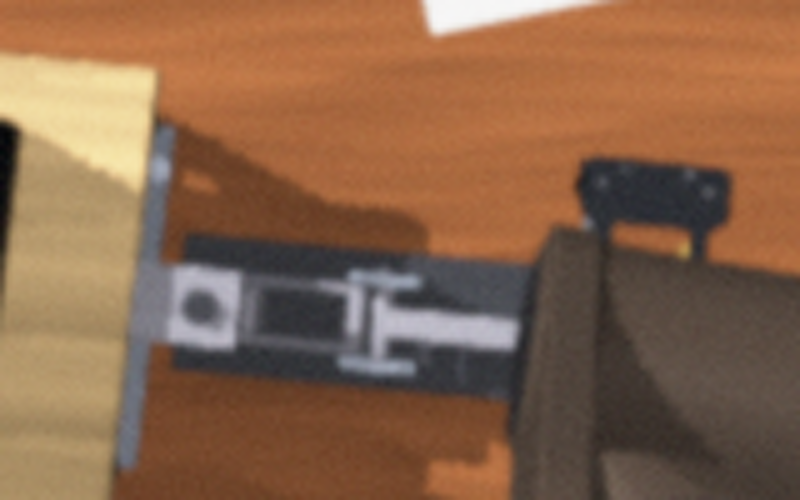

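Emit:
step_arm:
  moves: "0 0 0.5 0 0 0 255;0 0.1 0.6 0 0 0 255;0 0.15 0.6 0 0 0 255;0 0.15 0.6 0 0 0 255;0 0.15 0.6 0 0 0 255;0 0.1 0.6 0 0 0 255;0 0 0.4 0 0 0 255;0 0 0.3 0 0 0 255;0 0 0.3 0 0 0 255;0 0 0 0 0 0 255;0 0 0 0 0 0 255;0 0 0 0 0 0 255"

```text
time_s: 24.48
eef_pos: [0.4865, -0.0242, 0.1441]
eef_rot: [3.137, -0.165, 0.002]
force: [-2.5, -2.0, 14.2]
width: 0.006
```

```bash
python3 - <<'E'
from h import *
for i in range(3):
    s=manip.observe();print(s["force"],s["eef_pos"],s["time_s"]); grab_frame("scene")
save("scene","s15.png",(220,90,400,210),4.4);save("top","t15.png",(240,180,400,280),5)
E
```

```text
[-2.49092147 -2.01354982 14.15261792] [ 0.48653239 -0.02420531  0.14413974] 24.475
[-2.61408954 -2.30082125 14.98941091] [ 0.48652247 -0.02418491  0.14413069] 24.525
[-2.07444777 -2.73250768 14.68602869] [ 0.48653533 -0.02420611  0.14413263] 24.575
```

View pics/s15.png

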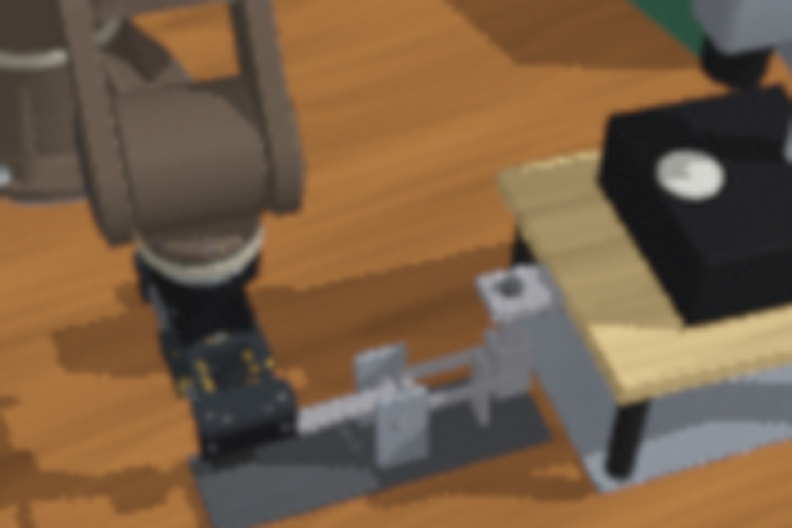

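View pics/t15.png

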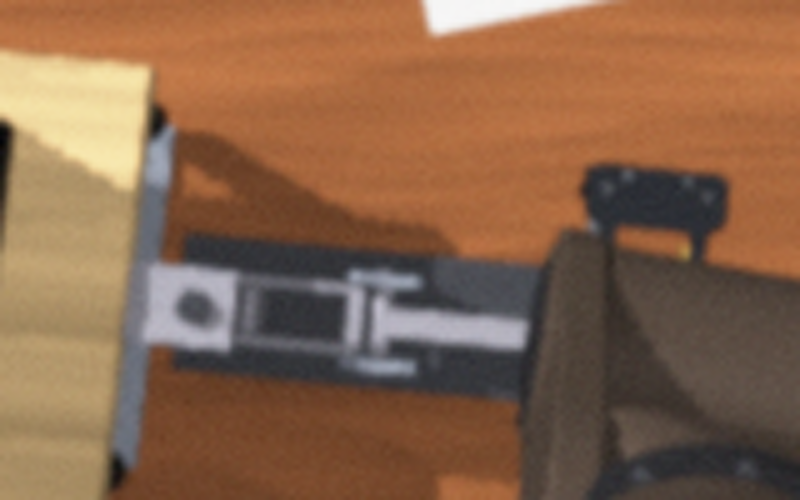

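Handle is fully down at about 14 to 15 N, the deck is raised and the jack hasn't moved, so I'm handing in.

```bash
python3 -c "
from station import manip
manip.job_done(); s=manip.observe(); print(s['time_s'],s['force'],s['eef_pos'])"
```

```text
the job is handed in; nothing more can be done
the job is handed in; nothing more can be done
```

I carried out every step and handed the job in at about 24.7 s. The hand-in gives no verdict.

**What I did**
- I dropped the long pin into the saddle socket.
- I carried the jack by its cheeks and set it under the riser with the handle up.
- I gave the handle one full stroke, let it come right back up, then pressed it down again and held it there.

**What the last checks showed**
- **Pin seating:** Its top showed at the image position expected for 105 mm height, so I took it as seated on the socket floor. I checked this before carrying the jack; after that the lift pad hid the pin from the wrist and top cameras.
- **Pin position:** My estimates put it about 2 to 3 mm sideways from the lift point, against the 12 mm allowed. The top and scene cameras differed by several mm in absolute position, so I relied on relative offsets and the wrist camera.
- **Trial stroke:** The fingertips reached about 66 mm above the table, with force rising to 20.8 N at the handle's stop. The deck was visibly raised. Afterwards the handle was up again and the finger force near zero.
- **Final hold:** The downward press held steady at about 14 to 15 N, with the fingertips at 66.5 mm and the deck raised. The jack lay flat and had not moved between pictures, and the gripper was clear of the riser and pin.
- **Bystanders:** The arm never went near the jar, dish, ruler or short pin after the pin was picked up. I did not re-measure their positions.

I could not read the handle and deck angles or the force between pin and riser directly. I judged them from tip height, force and pictures.

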